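# Sieve the tokens out of the soap-vend catch and post the cartons back

### The arm

A 6-joint arm with a two-finger parallel gripper is mounted at the origin on the work surface. World frame = base frame: x ahead of the robot, y to its left, z up, the work surface at z = 0. Lengths are in m, angles in rad, forces in N, time in s.
With the tool pointing down it reaches from about 0.4 to 0.925 m from the base axis. Payload 3.4 kg.
Tool frame: the origin (TCP) lies on the centre line of the jaws, within the pads' length; the fingertips stand 17 mm ahead of it and the grasp point (between the pads) lies 2 mm behind it; z points along the fingers, y is the line along which they close (so a half turn about z gives the same grasp; the last joint's range is limited). The gripper opens to 85 mm and grips with 20 to 120 N. Pads are 22 mm wide; open, the fingers measure 114 mm over their backs; the gripper's body (76 mm by 85 mm) begins 54 mm behind the grasp point. The pads swing forward as they close: fully open they stand 13 mm farther back than shut.
Start: joints at [-1.401, 0.307, 1.506, -0, 1.328, -0.073], TCP at [0.139, -0.558, 0.248] pointing down, gripper open.
Joint ranges: [-3.12, 3.12], [-1.05, 2.28], [0.14, 2.33], [-1.42, 4.57], [0.1, 2.73], [-2.68, 2.68]. Speed limits (rad/s): [2.57, 2.57, 3.14, 3.14, 3.14, 3.14].

### API

Orientations are given as a rotation vector (axis times angle).
In Python, from plant import r gives the robot as it stands. Calls block until the motion is done:
- r.reach(position, orientation): joint-space move of the TCP to a pose.
- r.movel(position, rot=None, speed=0.15): straight line of the TCP; rot=None keeps the orientation; speed is the mean speed in m/s.
- r.set_joints(angles): joint-space move.
- r.set_gripper(opening, grip_force=None): finger opening in m; grip_force is the grip in N (None keeps the last); returns when the fingers have stopped.
- r.wait(seconds).
- r.solve_ik(position, orientation): joint angles nearest the present ones, or None.
- r.grab_frame(name): name is "scene" or "top" or "wrist"; returns a dict with "img" (384x512x3 uint8, red, green, blue), "camera_matrix" (3x3 intrinsics, pixels), "pose" (4x4, takes a point from camera to world coordinates); the wrist camera has in their place "mount" (4x4, takes a point from camera to tool coordinates, whose origin is the TCP and whose axes are the flange's). Camera axes: x right, y up, looking along -z (the intrinsics and any distortion apply to the point x, -y, -z); pixel columns grow to the right and rows downward; lengths in m; the calibration is good to about 2 mm. A picture is of the moment at which its call begins: read the wrist's pose just before it. There is no depth.
A pose or a line that the arm cannot do raises r.PlanningError and nothing moves.
- r.job_done(): hands the job in; it is judged then, once.
Readings, each from a call of its own:
- r.current_time_s(): time.
- r.current_joint_pos(): joint angles.
- r.current_qvel(): joint speeds.
- r.current_tau(): joint torques, N m.
- r.current_position(): TCP position.
- r.current_orientation(): TCP orientation.
- r.current_force(): force on the tool from outside, world axes, zero at the start.
- r.current_torque(): the same for the moment, N m.
- r.current_width(): finger opening in m.
- r.current_grip_force(): force on a finger pad.
Only numpy, scipy, OpenCV 4.12 (cv2) and the standard library are available. Lean on these libraries where they do the work, as an engineer would, in place of code of your own. Each camera call takes 0.05 s, during which the arm holds its last target. There are 200 camera calls.

### The job

The sieve on the mat holds what came out of the soap vending machine: brass tokens and small soap cartons. Lift the sieve by its middle handle and, keeping it roughly level, shake it side to side over the grey token tray until every token has dropped through into the tray while the cartons stay in the sieve; then set the sieve back on the middle of its mat and let go. After that, post every carton into the returns bin by pushing it from the sill through the sprung flap until it has dropped in and the flap is shut, and leave the bottles and the mug where they stand.

Things in the scene. Friction and masses are not known exactly. Their poses are not given: they have to be found in the camera images.
- token0_c (a point): Brass laundry token, a flat smooth disc 26 mm across and 5 mm thick, 15 g; this point is its centre. Starts lying flat on the bars of the sieve; some tokens may be absent.
- token1_c (a point): Brass laundry token, a flat smooth disc 26 mm across and 5 mm thick, 15 g; this point is its centre. Starts lying flat on the bars of the sieve; some tokens may be absent.
- token2_c (a point): Brass laundry token, a flat smooth disc 26 mm across and 5 mm thick, 15 g; this point is its centre. Starts lying flat on the bars of the sieve; some tokens may be absent.
- token3_c (a point): Brass laundry token, a flat smooth disc 26 mm across and 5 mm thick, 15 g; this point is its centre. Starts lying flat on the bars of the sieve; some tokens may be absent.
- token4_c (a point): Brass laundry token, a flat smooth disc 26 mm across and 5 mm thick, 15 g; this point is its centre. Starts lying flat on the bars of the sieve; some tokens may be absent.
- token5_c (a point): Brass laundry token, a flat smooth disc 26 mm across and 5 mm thick, 15 g; this point is its centre. Starts lying flat on the bars of the sieve; some tokens may be absent.
- carton0_c (a point): Small stiff soap carton, a closed cardboard box 45 mm along its own x, 62 mm along y, 52 mm along z (upright as built), 90 g; this point is its centre. Starts standing in the sieve; some cartons may be absent.
- carton1_c (a point): Small stiff soap carton, a closed cardboard box 45 mm along its own x, 62 mm along y, 52 mm along z (upright as built), 90 g; this point is its centre. Starts standing in the sieve; some cartons may be absent.
- carton2_c (a point): Small stiff soap carton, a closed cardboard box 45 mm along its own x, 62 mm along y, 52 mm along z (upright as built), 90 g; this point is its centre. Starts standing in the sieve; some cartons may be absent.
- carton3_c (a point): Small stiff soap carton, a closed cardboard box 45 mm along its own x, 62 mm along y, 52 mm along z (upright as built), 90 g; this point is its centre. Starts standing in the sieve; some cartons may be absent.
- sieve_grip (a point): Grip point of the loose steel sieve (0.45 kg): 66 mm above its underside on the upright black-topped handle plate in its middle (50 mm long in x, 12 mm thick in y, top 80 mm above the underside; pinch it across y). z is up. Smooth carrying leaves the tokens on the bars; quick short strokes (about 40 mm in 0.2 s) make them slide and drop through. Cartons cannot pass.
- sieve_floor (a point): Centre of the sieve's open-grid floor, on its top face, 4 mm above its underside; same axes as the grip. The sieve is 212 mm (x) by 169 mm (y) outside; square holes of 32 mm, 5 along x and 4 along y, with bars 11 mm wide between them; the outer walls, 4 mm thick, rise 20 mm above this floor.
- mat: Black rubber mat fixed on the counter, 260 mm (x) by 220 mm (y), 5 mm thick, on which the sieve starts; origin at the centre of its underside.
- tray_in (a point): Centre of the inner floor (5 mm above the counter) of the fixed open grey token tray, 310 mm (its x) by 260 mm (its y) outside, walls 5 mm thick, rim 45 mm above this point.
- bin: White returns bin fixed on the counter; origin on the counter right below its flap, x pointing into the bin, z up. At x 0 to 8 mm stands a steel frame, top at z 238 mm, with an opening 96 mm wide (y -48 to 48) from the sill up to z 228 mm, closed by the flap. Behind it is a space 142 mm wide to x 300 mm, under a fixed clear cover with its top at z 238 mm.
- sill (a point): Centre of the top of the bin's flat solid sill, 160 mm above the counter; same axes as the bin. The sill reaches 60 mm from here in -x and in +x (there it ends, at the flap) and 75 mm to either side in y. A carton pushed more than half-way through the flap tips over the sill's end and drops into the bin.
- flap (a joint): Aluminium flap in the bin's opening, hinged along its upper edge at z 227 mm and lightly sprung shut (under 0.5 N opens it); 0 rad is shut, grows as it is pushed inwards, 1.45 rad at most.
- jug: Bystander: white detergent bottle, 84 mm across, 160 mm tall; origin at the centre of its underside. Not to be disturbed.
- softener: Bystander: blue softener bottle, 66 mm across, 140 mm tall; origin at the centre of its underside. Not to be disturbed.
- mug: Bystander: white mug, 76 mm across, 90 mm tall, handle at its +y; origin at the centre of its underside. Not to be disturbed.
Mind the look-alikes: they are no part of the job. What is shaped like the part that bears carton3_c but blue or orange is not meant.

How it is judged:
On the way, in this order (a step that is already met when the one before it is completed fails the run):
1. All tokens lie in the token tray while the sieve is held up off the counter, roughly level, with all the cartons still in it (x of token0_c in the frame of tray_in between -0.153 and 0.153 m and y of token0_c in the frame of tray_in between -0.128 and 0.128 m and z of each of token0_c, token1_c, token2_c, token3_c, token4_c, token5_c in the frame of tray_in below 0.028 m and x of token1_c in the frame of tray_in between -0.153 and 0.153 m and y of token1_c in the frame of tray_in between -0.128 and 0.128 m and x of token2_c in the frame of tray_in between -0.153 and 0.153 m and y of token2_c in the frame of tray_in between -0.128 and 0.128 m and x of token3_c in the frame of tray_in between -0.153 and 0.153 m and y of token3_c in the frame of tray_in between -0.128 and 0.128 m and x of token4_c in the frame of tray_in between -0.153 and 0.153 m and y of token4_c in the frame of tray_in between -0.128 and 0.128 m and x of token5_c in the frame of tray_in between -0.153 and 0.153 m and y of token5_c in the frame of tray_in between -0.128 and 0.128 m and x of carton0_c in the frame of sieve_grip between -0.105 and 0.105 m and y of carton0_c in the frame of sieve_grip between -0.085 and 0.085 m and z of carton0_c in the frame of sieve_grip between -0.07 and 0.02 m and x of carton1_c in the frame of sieve_grip between -0.105 and 0.105 m and y of carton1_c in the frame of sieve_grip between -0.085 and 0.085 m and z of carton1_c in the frame of sieve_grip between -0.07 and 0.02 m and x of carton2_c in the frame of sieve_grip between -0.105 and 0.105 m and y of carton2_c in the frame of sieve_grip between -0.085 and 0.085 m and z of carton2_c in the frame of sieve_grip between -0.07 and 0.02 m and x of carton3_c in the frame of sieve_grip between -0.105 and 0.105 m and y of carton3_c in the frame of sieve_grip between -0.085 and 0.085 m and z of carton3_c in the frame of sieve_grip between -0.07 and 0.02 m and height (world z) of sieve_grip above 0.085 m and angle between sieve_grip's own z axis and vertical below 0.5 rad), for 0.2 s.
2. The sieve is back on its mat, within 40 mm of its middle, and let go (horizontal distance between sieve_grip and mat below 0.04 m and height (world z) of sieve_grip below 0.08 m and angle between sieve_grip's own z axis and vertical below 0.1 rad and contact force between the fingers and sieve below 0.1 N), for 0.3 s.
At the end, for the whole second after the job is handed in: Every token lies in the token tray, every carton lies inside the returns bin behind the shut flap (under 0.12 rad), and the sieve stands level on its mat within 40 mm of the mat's middle (x of token0_c in the frame of tray_in between -0.153 and 0.153 m and y of token0_c in the frame of tray_in between -0.128 and 0.128 m and z of each of token0_c, token1_c, token2_c, token3_c, token4_c, token5_c in the frame of tray_in below 0.028 m and x of token1_c in the frame of tray_in between -0.153 and 0.153 m and y of token1_c in the frame of tray_in between -0.128 and 0.128 m and x of token2_c in the frame of tray_in between -0.153 and 0.153 m and y of token2_c in the frame of tray_in between -0.128 and 0.128 m and x of token3_c in the frame of tray_in between -0.153 and 0.153 m and y of token3_c in the frame of tray_in between -0.128 and 0.128 m and x of token4_c in the frame of tray_in between -0.153 and 0.153 m and y of token4_c in the frame of tray_in between -0.128 and 0.128 m and x of token5_c in the frame of tray_in between -0.153 and 0.153 m and y of token5_c in the frame of tray_in between -0.128 and 0.128 m and x of carton0_c in the frame of bin between 0.01 and 0.3 m and y of carton0_c in the frame of bin between -0.075 and 0.075 m and z of each of carton0_c, carton1_c, carton2_c, carton3_c in the frame of bin below 0.155 m and x of carton1_c in the frame of bin between 0.01 and 0.3 m and y of carton1_c in the frame of bin between -0.075 and 0.075 m and x of carton2_c in the frame of bin between 0.01 and 0.3 m and y of carton2_c in the frame of bin between -0.075 and 0.075 m and x of carton3_c in the frame of bin between 0.01 and 0.3 m and y of carton3_c in the frame of bin between -0.075 and 0.075 m and horizontal distance between sieve_grip and mat below 0.04 m and height (world z) of sieve_grip below 0.08 m and angle between sieve_grip's own z axis and vertical below 0.1 rad and value of joint flap below 0.12 rad and linear speed of each of carton0, carton1, carton2, carton3 below 0.03 m/s); the robot touches nothing.
It fails at once if The sieve is tipped more than 40 degrees (angle between sieve_grip's own z axis and vertical above 0.7 rad).
It fails at once if The jug is moved more than 40 mm or knocked over (distance of jug from where it was at the start of the episode above 0.04 m or angle between jug's own z axis and vertical above 0.6 rad).
It fails at once if The softener is moved more than 40 mm or knocked over (distance of softener from where it was at the start of the episode above 0.04 m or angle between softener's own z axis and vertical above 0.6 rad).
It fails at once if The mug is moved more than 40 mm or knocked over (distance of mug from where it was at the start of the episode above 0.04 m or angle between mug's own z axis and vertical above 0.6 rad).
Of carton0, carton1, carton2, carton3 only 3 to 4 are there at a start; the rules pass over those that are not, and their reading is None.
Of token0, token1, token2, token3, token4, token5 only 3 to 5 are there at a start; the rules pass over those that are not, and their reading is None.
At some moment in a run one of carton0, carton1, carton2, carton3 may be knocked a few centimetres aside while the robot is not near it.
It also fails if it takes over 210 s, if anything falls off the work surface, if the arm or the gripper's body presses on something with over 40 N, if the wrist force passes 120 N, or if a joint passes its speed limit or range.

## Working session

There is one attempt and no reset: what is moved stays moved. The work goes in short steps, each a Python script; the robot and the scene stay as the last script left them, time stands still between calls to the robot, and variables do not carry over. Pictures are saved under pics/ and viewed, at most 14 in all, crops included, and the job is handed in when it is done.

```bash
mkdir -p pics; ls; python3 - <<'E'
from plant import r
import cv2,numpy as np,pickle
for n in("scene","top"):
    f=r.grab_frame(n);pickle.dump(f,open(f'{n}0.pkl','wb'))
    cv2.imwrite(f'pics/{n}0.png',cv2.resize(f['img'][:,:,::-1],(800,600),interpolation=cv2.INTER_CUBIC))
    print(n,f['camera_matrix'],np.round(f['pose'],3),[k for k in f])
E
```

```text
pics
scene [[347.99424209   0.         262.84704924]
 [  0.         347.99424209 188.72976196]
 [  0.           0.           1.        ]] [[ 0.344 -0.732  0.588  1.078]
 [ 0.939  0.27  -0.213 -0.202]
 [-0.003  0.626  0.78   0.896]
 [ 0.     0.     0.     1.   ]] ['img', 'camera_matrix', 'pose']
top [[436.28621553   0.         251.21197842]
 [  0.         436.28621553 190.27130975]
 [  0.           0.           1.        ]] [[ 0.012  0.989 -0.145  0.321]
 [-1.     0.011 -0.008  0.004]
 [-0.006  0.145  0.989  1.389]
 [ 0.     0.     0.     1.   ]] ['img', 'camera_matrix', 'pose']
```

View pics/scene0.png

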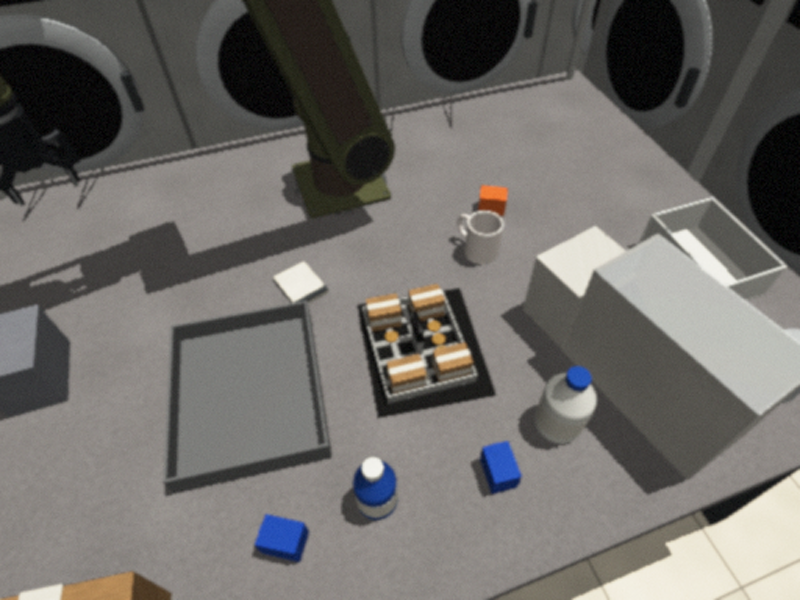

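View pics/top0.png

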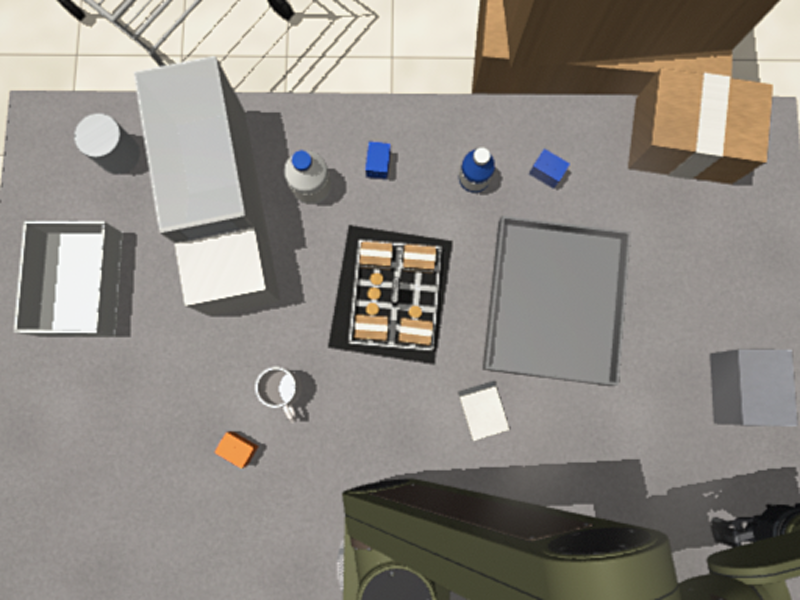

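The scene has four cartons in the sieve corners and four tokens on its bars. The white sill and bin are at the upper left (top view about 220,265), the mat centre is near 390,294, and the tray centre near 558,300. I'll take enlarged crops next.

```bash
cat > h.py <<'E'
from plant import r
import cv2,numpy as np,pickle
from scipy.spatial.transform import Rotation as R
def ray(f,u,v,z,T=None):
    "native pixel -> world point at height z"
    T=f['pose'] if T is None else T; K=f['camera_matrix']
    d=T[:3,:3]@np.array([(u-K[0,2])/K[0,0],-(v-K[1,2])/K[1,1],-1])
    o=T[:3,3]; return o+d*(z-o[2])/d[2]
def proj(f,P,T=None):
    T=f['pose'] if T is None else T; K=f['camera_matrix']
    p=(np.atleast_2d(P)-T[:3,3])@T[:3,:3]
    return np.c_[K[0,2]+K[0,0]*p[:,0]/-p[:,2],K[1,2]-K[1,1]*p[:,1]/-p[:,2]]
def crop(f,name,c0,r0,c1,r1,s):
    im=cv2.resize(f['img'][r0:r1,c0:c1,::-1],None,fx=s,fy=s,interpolation=cv2.INTER_CUBIC)
    cv2.imwrite(f'pics/{name}.png',im)
def down(yaw):
    "tool down, tool y axis (closing line) at angle yaw+90deg in world"
    return (R.from_euler('z',yaw)*R.from_euler('x',np.pi)).as_rotvec()
def wristT():
    p=r.current_position();o=r.current_orientation()
    T=np.eye(4);T[:3,:3]=R.from_rotvec(o).as_matrix();T[:3,3]=p;return T
E
python3 - <<'E'
from h import *
f=pickle.load(open('top0.pkl','rb'))
crop(f,'sv',205,138,295,238,6); crop(f,'bin',85,35,205,205,3.5)
E
```

```text
(no output)
```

View pics/sv.png

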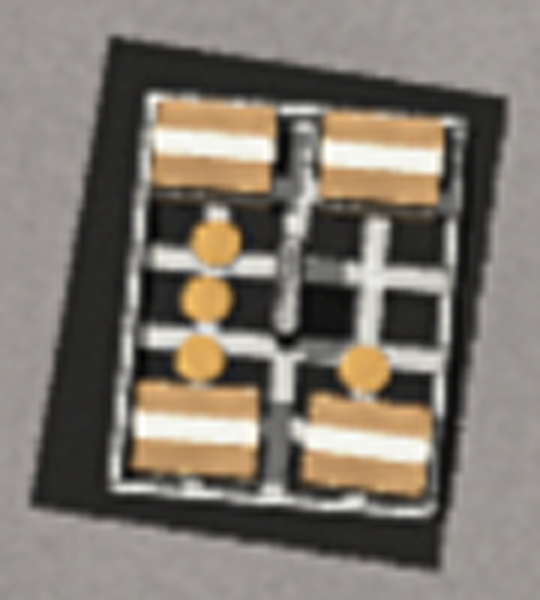

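View pics/bin.png

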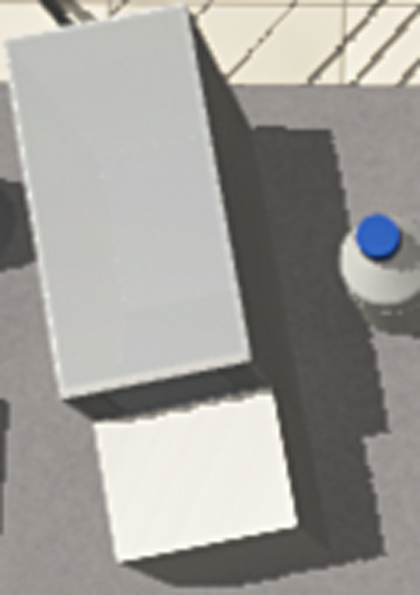

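The sieve crop shows the sieve outer corners at (148,93), (465,120), (437,517) and (112,490), and the mat corners at (112,37), (507,97), (440,570) and (32,505). In the bin crop, the sill corners are at (95,422), (272,396), (297,525) and (118,562).

```bash
python3 - <<'E'
from h import *
f=pickle.load(open('top0.pkl','rb'))
def q(n,pts,off,s,z):
    P=np.array([ray(f,off[0]+(a+.5)/s-.5,off[1]+(b+.5)/s-.5,z)[:2] for a,b in pts])
    TL,TR,BR,BL=P; x=(TL+TR-BL-BR)/2; y=(TL+BL-TR-BR)/2
    print(n,'c',P.mean(0).round(4),'lx',np.linalg.norm(x).round(3),'ly',np.linalg.norm(y).round(3),'yaw x',np.arctan2(x[1],x[0]).round(4),'yaw y',(np.arctan2(y[1],y[0])-np.pi/2).round(4))
q('mat',[(112,37),(507,97),(440,570),(32,505)],(205,138),6,.005)
q('sieve',[(148,93),(465,120),(437,517),(112,490)],(205,138),6,.029)
q('sill',[(95,422),(272,396),(297,525),(118,562)],(85,35),3.5,.16)
q('tray',[(503,218),(628,233),(617,385),(485,370)],(0,0),800/512,.05)
q('cartons',[(215,145),(382,157),(367,440),(196,427)],(205,138),6,.061)
print('handle',[ray(f,205+a/6,138+b/6,.085)[:2].round(3) for a,b in[(305,125),(297,240),(285,335)]])
for n,(a,b),z in[('jug',(305,175),.1),('mug',(275,388),.09),('soft',(482,157),.14),('orange',(237,449),.05)]: print(n,ray(f,a*.64,b*.64,z)[:2].round(3))
for y in(0,):
  pass
E
```

```text
mat c [0.5337 0.0186] lx 0.258 ly 0.217 yaw x -0.1409 yaw y -0.145
sieve c [0.5281 0.009 ] lx 0.212 ly 0.169 yaw x -0.0681 yaw y -0.0738
sill c [0.5553 0.3321] lx 0.115 ly 0.148 yaw x 0.2218 yaw y 0.1895
tray c [ 0.5162 -0.3135] lx 0.307 ly 0.255 yaw x -0.1168 yaw y -0.1069
cartons c [0.5293 0.0092] lx 0.147 ly 0.087 yaw x -0.0479 yaw y -0.0636
handle [array([0.61 , 0.001]), array([0.55 , 0.005]), array([0.502, 0.01 ])]
jug [0.752 0.189]
mug [0.336 0.234]
soft [ 0.777 -0.154]
orange [0.219 0.31 ]
```

Every measured size matches its spec. Next I'll grasp the sieve, carry it over the tray and shake.

```bash
cat >> h.py <<'E'
SV=np.array([.528,.009]);SYAW=-.07;MAT=np.array([.5337,.0186]);MYAW=-.143
TRAY=np.array([.5162,-.3135]);TYAW=-.11
def shot(n,cams=("top","scene")):
    for c in cams:
        f=r.grab_frame(c);pickle.dump(f,open(f'{n}_{c}.pkl','wb'))
E
cat > s1.py <<'E'
from h import *
r.set_gripper(.05,100)
r.reach([*SV,.20],down(SYAW))
r.movel([*SV,.069],speed=.12)
r.set_gripper(0,100); print('w',r.current_width(),r.current_grip_force())
r.movel([*SV,.16],speed=.1); print('F',r.current_force().round(1) if hasattr(r.current_force(),'round') else r.current_force())
r.movel([*TRAY,.16],rot=down(TYAW),speed=.15)
r.movel([*TRAY,.135],speed=.1)
ex=np.array([np.cos(TYAW),np.sin(TYAW)]);ey=np.array([-ex[1],ex[0]])
print(r.current_time_s())
def strokes(L,sp=.2):
    for a,b in L: p=TRAY+a*ex+b*ey; r.movel([*p,.135],speed=sp)
strokes([(0,.02),(0,-.02)]*3+[(.02,0),(-.02,0)]*3+[(0,.02),(0,-.02)]*2+[(0,0)])
print(r.current_time_s(),r.current_width(),r.current_position(),r.current_orientation())
shot('t1')
import pickle
f=pickle.load(open('t1_top.pkl','rb'));crop(f,'t1',295,130,415,255,4.6)
f=pickle.load(open('t1_scene.pkl','rb'));crop(f,'t1s',90,165,240,320,3.8)
E
python3 s1.py
```

```text
w 0.010698770942940868 98.04842233657837
F [ 0.2  0.5 -8.1]
8.425
14.0583 0.01039817729403312 [ 0.5154859  -0.31180718  0.13462204] [-3.13511933e+00  1.71068929e-01  2.71271656e-03]
```

```bash
python3 - <<'E'
import cv2,numpy as np
a=cv2.imread('pics/t1.png');b=cv2.imread('pics/t1s.png')
h=min(a.shape[0],b.shape[0]);a=cv2.resize(a,(390,560));b=cv2.resize(b,(405,560))
cv2.imwrite('pics/t1c.png',np.hstack([a,b]))
E
```

```text
(no output)
```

View pics/t1c.png

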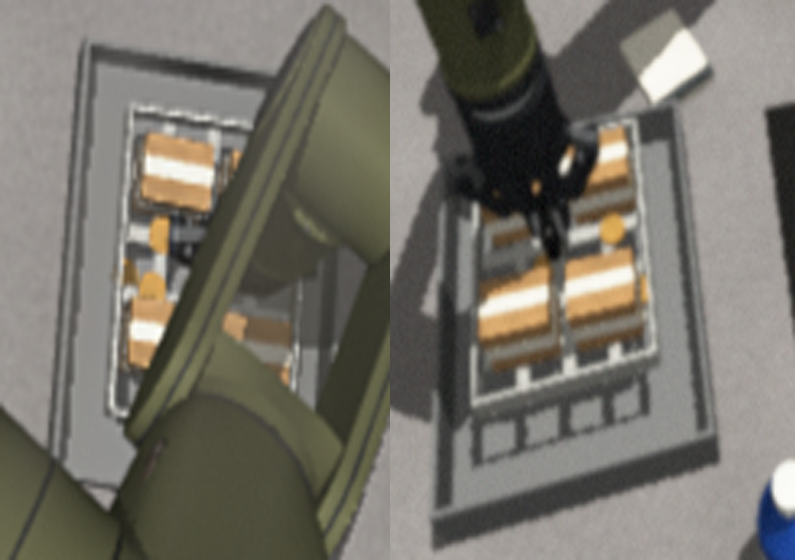

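The sieve is level over the tray with all the cartons in it, but about three tokens are still on or in the bars (the left column, and one near 612,230). I'll shake harder.

```bash
cat > s2.py <<'E'
from h import *
ex=np.array([np.cos(TYAW),np.sin(TYAW)]);ey=np.array([-ex[1],ex[0]])
def strokes(L,sp):
    for a,b in L: p=TRAY+a*ex+b*ey; r.movel([*p,.135],speed=sp)
t=r.current_time_s()
s=.022
strokes([(0,s),(0,-s)]*5+[(s,s),(-s,-s)]*3+[(s,0),(-s,0)]*3+[(s,-s),(-s,s)]*3+[(0,s),(0,-s)]*3+[(0,0)],.25)
print(r.current_time_s()-t,r.current_width(),r.current_position(),r.current_orientation())
shot('t2')
a=pickle.load(open('t2_top.pkl','rb'));crop(a,'a',295,130,415,255,1)
b=pickle.load(open('t2_scene.pkl','rb'))
A=cv2.resize(a['img'][130:255,295:415,::-1],(390,500),interpolation=2);B=cv2.resize(b['img'][165:320,90:240,::-1],(400,500),interpolation=2)
cv2.imwrite('pics/t2c.png',np.hstack([A,B]))
E
python3 s2.py
```

```text
11.974999999999998 0.010447429425634322 [ 0.51541652 -0.31155421  0.13459296] [-3.13492368e+00  1.70954012e-01  2.94811858e-03]
```

View pics/t2c.png

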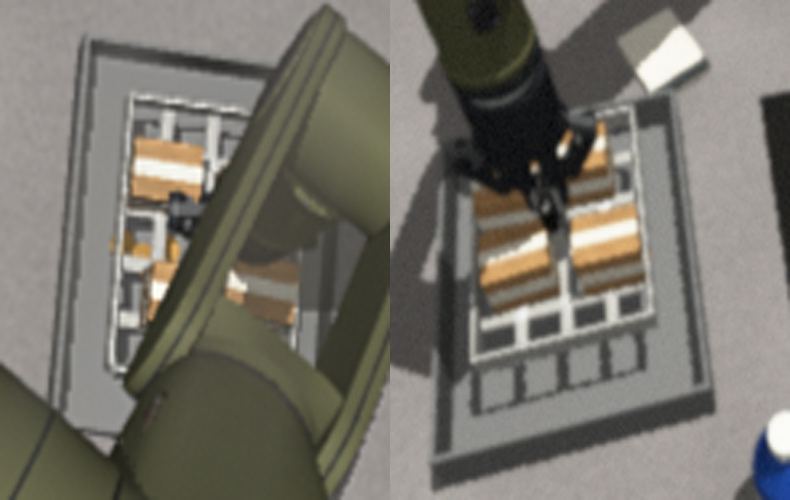

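At least one token has dropped. The arm hides the rest, so I'll check with the wrist camera.

```bash
python3 - <<'E'
from h import *
f=r.grab_frame('wrist');cv2.imwrite('pics/w1.png',cv2.resize(f['img'][:,:,::-1],(800,600),interpolation=2))
np.set_printoptions(precision=4,suppress=True);print(f['mount'],f['camera_matrix'])
E
```

```text
[[ 0.0002  0.9478  0.319   0.0818]
 [ 1.     -0.0003  0.0005  0.001 ]
 [ 0.0006  0.319  -0.9478 -0.1262]
 [ 0.      0.      0.      1.    ]] [[313.9731   0.     254.0509]
 [  0.     313.9731 187.1069]
 [  0.       0.       1.    ]]
```

View pics/w1.png

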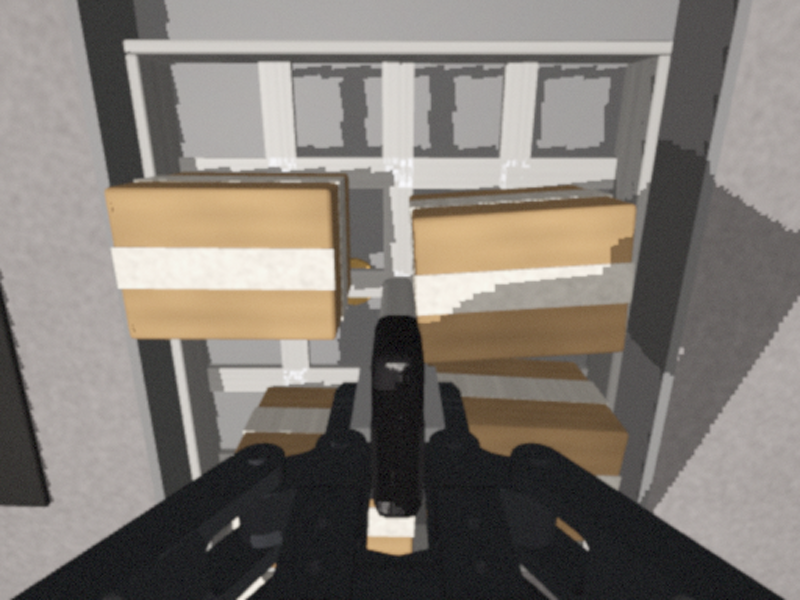

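A token seems stuck tilted at (360,280) beside the carton, and the cartons have slid inward. I'll shake again with varied strokes.

```bash
cat > s3.py <<'E'
from h import *
ex=np.array([np.cos(TYAW),np.sin(TYAW)]);ey=np.array([-ex[1],ex[0]])
def strokes(L,sp):
    for a,b in L: p=TRAY+a*ex+b*ey; r.movel([*p,.135],speed=sp)
t=r.current_time_s()
s=.024
strokes([(s,0),(-s,0)]*5+[(0,s),(0,-s)]*4+[(s,s),(-s,-s),(s,-s),(-s,s)]*2+[(s,0),(-s,0)]*3+[(0,0)],.28)
print(r.current_time_s()-t,r.current_width(),r.current_position())
f=r.grab_frame('wrist');A=cv2.resize(f['img'][:,:,::-1],(520,390),interpolation=2)
shot('t3')
a=pickle.load(open('t3_top.pkl','rb'));A2=cv2.resize(a['img'][130:255,295:370,::-1],(280,390),interpolation=2)
cv2.imwrite('pics/t3c.png',np.hstack([A,A2]))
E
python3 s3.py
```

```text
10.825 0.010467209344685077 [ 0.51895012 -0.31474285  0.13571611]
```

View pics/t3c.png

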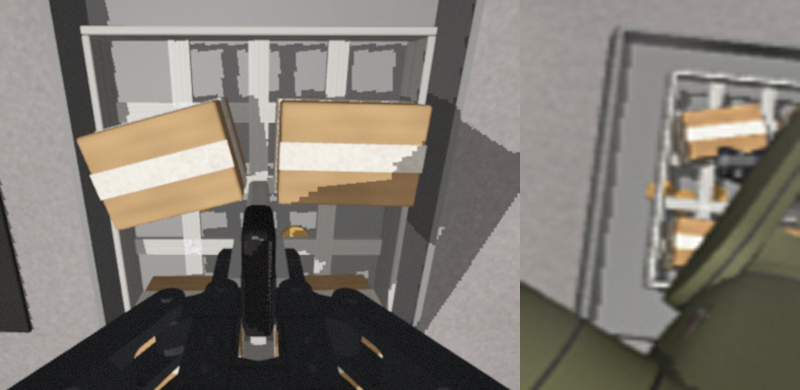

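A token shows at (295,232), but I can't tell whether it is in a hole or on the tray. I'll carry the sieve smoothly over the mat and count the tokens in the tray.

```bash
python3 - <<'E'
from h import *
r.movel([*TRAY,.16],rot=down(TYAW),speed=.1)
r.movel([*MAT,.16],rot=down(MYAW),speed=.15)
shot('t4')
f=r.grab_frame('wrist');A=cv2.resize(f['img'][:,:,::-1],(440,330),interpolation=2)
a=pickle.load(open('t4_top.pkl','rb'));A2=cv2.resize(a['img'][130:255,300:410,::-1],(350,398),interpolation=2)
c=np.zeros((398,790,3),np.uint8);c[:330,:440]=A;c[:,440:]=A2
cv2.imwrite('pics/t4c.png',c);print(r.current_time_s())
E
```

```text
40.175
```

View pics/t4c.png

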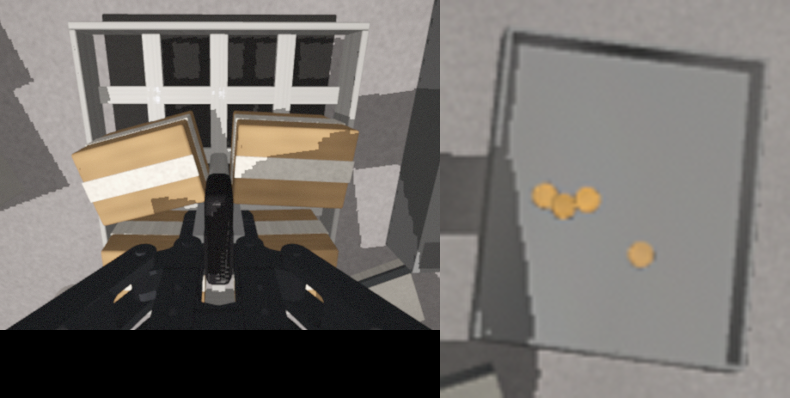

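All four tokens are in the tray. I'll set the sieve down and look at the cartons.

```bash
python3 - <<'E'
from h import *
r.movel([*MAT,.085],speed=.1)
r.movel([*MAT,.0685],speed=.04);print(r.current_force())
r.set_gripper(.03);r.wait(.3);r.set_gripper(.05)
r.movel([*MAT,.25],speed=.2);r.wait(.2)
r.reach([.5,.28,.32],down(.2))
shot('t5',("top",))
f=pickle.load(open('t5_top.pkl','rb'));crop(f,'t5',200,130,300,240,5.4);print(r.current_time_s())
E
```

```text
[-2.90489452 -0.20009781  6.05242652]
44.9583
```

View pics/t5.png

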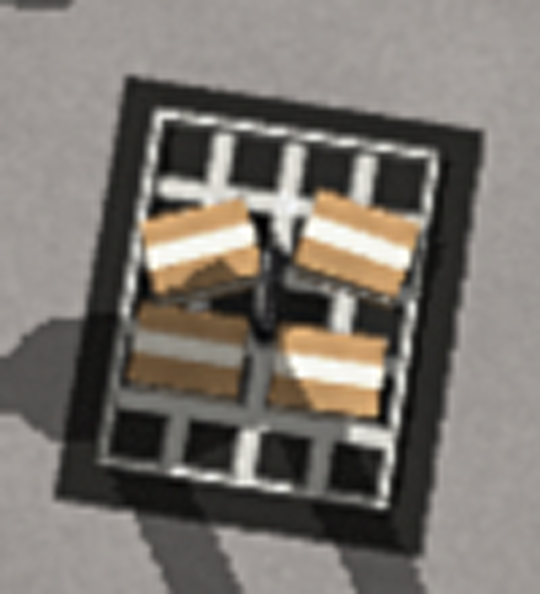

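The cartons have slid inward, so the gap between the rows is too narrow for a finger. Top-face centres are TL (201,245), TR (357,242), BL (190,347) and BR (333,371). I'll drag the near two outward by pressing lightly on their tops, then measure again.

```bash
cat >> h.py <<'E'
def cpose(f,off,s,l,rr,z=.061):
    "carton tape ends (crop px) -> centre xy, yaw of carton x axis"
    g=lambda p:ray(f,off[0]+(p[0]+.5)/s-.5,off[1]+(p[1]+.5)/s-.5,z)[:2]
    a,b=g(l),g(rr);d=a-b;return (a+b)/2,np.linalg.norm(d),np.arctan2(d[1],d[0])-np.pi/2
E
cat > s5.py <<'E'
from h import *
f=pickle.load(open('t5_top.pkl','rb'))
for n,l,q in[('TL',(146,260),(256,233)),('TR',(303,223),(415,260)),('BL',(132,341),(246,353)),('BR',(275,363),(384,378))]:
    print(n,*cpose(f,(200,130),5.4,l,q))
P=np.array([ray(f,200+a/5.4,130+b/5.4,.029)[:2] for a,b in[(155,108),(440,150),(387,508),(98,465)]]);print('sieve',P.mean(0))
r.set_gripper(0,60)
for l,q in[((132,341),(246,353)),((275,363),(384,378))]:
    c,_,_=cpose(f,(200,130),5.4,l,q)
    a=c+[-.006,0.]
    r.reach([*a,.13],down(MYAW)); r.movel([*a,.085],speed=.12)
    f0=r.current_force()[2];z=.082
    while z>.070:
        r.movel([*a,z],speed=.05);F=r.current_force()[2]-f0
        if F>5: break
        z-=.001
    print('press',z,F)
    b=a+.024*np.array([-np.cos(MYAW),-np.sin(MYAW)])
    r.movel([*b,z],speed=.06);print(r.current_force())
    r.movel([*b,.13],speed=.15)
r.reach([.5,.28,.32],down(.2))
shot('t6',("top",))
f=pickle.load(open('t6_top.pkl','rb'));crop(f,'t6',200,130,300,240,5.4);print(r.current_time_s())
E
python3 s5.py
```

```text
TL [0.56277634 0.05938197] 0.06488035089012982 0.2555903479137742
TR [ 0.56668322 -0.03104027] 0.06759599986771445 -0.313420165286449
BL [0.50457103 0.06527661] 0.06533721410212409 -0.09457892209253571
BR [ 0.49198386 -0.01482833] 0.06251774671306312 -0.12664896844213236
sieve [0.53257883 0.01847436]
press 0.077 9.818452432162843
[ 2.18971084 -0.94284054 23.99260801]
press 0.077 9.040907493435723
[ 1.07722247  0.7550096  24.25081303]
54.55
```

View pics/t6.png

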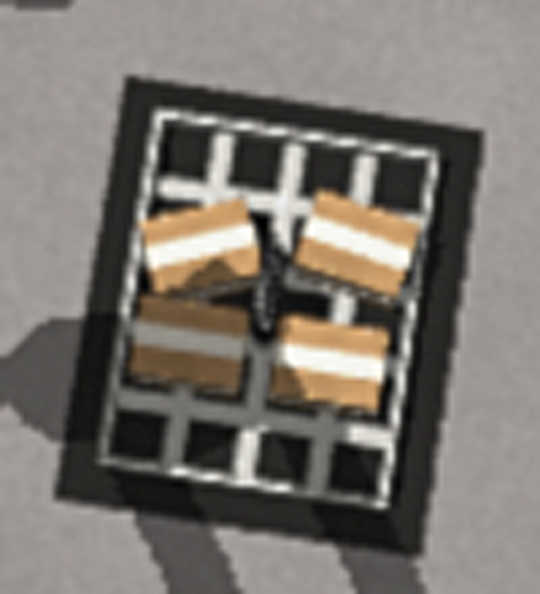

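Dragging doesn't work because the friction is too low. However, the far cartons have about 28 mm between them beyond the handle's far end, so I can pinch them across their 62 mm side, offset away from the handle. First I'll refine the bin pose, then take TR.

```bash
python3 - <<'E'
from h import *
f=pickle.load(open('top0.pkl','rb'))
g=lambda a,b,z:ray(f,85+(a+.5)/3.5-.5,35+(b+.5)/3.5-.5,z)[:2]
for p,q in[((65,398),(8,42)),((250,362),(187,5))]:
    a,b=g(*p,.238),g(*q,.238);d=b-a;print('cover',np.linalg.norm(d),np.arctan2(d[1],d[0]),a)
n=(g(118,562,.16)+g(297,525,.16))/2;m=(g(95,422,.16)+g(272,396,.16))/2
fr=(g(65,398,.238)+g(250,362,.238))/2
print('near',n,'far',m,'front top',fr)
for yaw in(.18,.2,.22):
    u=np.array([np.cos(yaw),np.sin(yaw)]);v=np.array([-u[1],u[0]]);print(yaw,(m-n)@u,(m-n)@v,(fr-n)@u,(fr-n)@v)
E
```

```text
cover 0.299273002687556 0.21506220492129477 [0.60066505 0.41558691]
cover 0.3019411915590144 0.21273429897245139 [0.63083931 0.27332548]
near [0.49932619 0.31949851] far [0.61133462 0.34475843] front top [0.61575218 0.34445619]
0.18 0.11472105476571601 0.004798992661808765 0.11901313646078303 0.00371076877164432
0.2 0.11479408477426695 0.0025037647583020972 0.11906354505474134 0.001329922594420754
0.22 0.11482119867947559 0.00020753538227519464 0.11906632981817052 -0.0010514555341085158
```

```bash
cat >> h.py <<'E'
BIN=np.array([.616,.3445]);BY=.213
U=np.array([np.cos(BY),np.sin(BY)]);V=np.array([-U[1],U[0]])
bp=lambda x,y,z:[*(BIN+x*U+y*V),z]
def post(c,cyaw,axis,offx=0.,W=.076,yoff=0.,gz=.046):
    """pinch carton at c across its axis ('y' or 'x'), put on the sill, push in"""
    d=np.array([np.cos(cyaw),np.sin(cyaw)]);L=.045
    p=c+offx*d
    yaw=cyaw if axis=='y' else cyaw+np.pi/2
    byaw=BY
    if axis=='x': L=.062; byaw=BY+(0 if abs(yaw-BY)<np.pi/2 else np.pi)
    r.set_gripper(W,40)
    r.reach([*p,.13],down(yaw)); r.movel([*p,gz],speed=.12)
    r.set_gripper(0,40);w=r.current_width();print('width',round(w,4),'F',r.current_grip_force())
    r.movel([*p,.25],speed=.2)
    if r.current_width()<.035: print('LOST');return False
    tx=-.05
    r.reach(bp(tx,yoff,.25),down(byaw)); zp=gz-.009+.1615
    r.movel(bp(tx,yoff,zp),speed=.12)
    print('Fz',r.current_force()[2]); r.set_gripper(w+.014)
    r.movel(bp(tx,yoff,.265),speed=.2)
    rear=tx-offx-L/2; sx=rear-.011-.016
    r.set_gripper(0); r.movel(bp(sx,yoff,.265),speed=.2);r.movel(bp(sx,yoff,.197),speed=.15)
    r.movel(bp(-.035,yoff,.197),speed=.12); r.movel(bp(-.016,yoff,.197),speed=.06)
    print('push F',np.round(r.current_force(),1)); r.wait(.3)
    r.movel(bp(-.06,yoff,.197),speed=.2); r.movel(bp(-.06,yoff,.28),speed=.25)
    print('t',r.current_time_s()); return True
E
python3 - <<'E'
from h import *
f=pickle.load(open('t6_top.pkl','rb'))
c,_,y=cpose(f,(200,130),5.4,(303,223),(415,260));print(c,y)
post(c,-.31,'y',offx=.008,yoff=.008)
shot('t7',("top","scene"))
a=pickle.load(open('t7_top.pkl','rb'))['img'][60:240,80:300,::-1];b=pickle.load(open('t7_scene.pkl','rb'))['img'][80:320,200:500,::-1]
cv2.imwrite('pics/t7.png',np.hstack([cv2.resize(a,(440,360),interpolation=2),cv2.resize(b,(360,360),interpolation=2)]))
E
```

```text
[ 0.56668322 -0.03104027] -0.313420165286449
width 0.061 F 44.03439402580261
Fz -1.2530007278646051
push F [0.5 0.2 0.4]
t 65.8167
```

View pics/t7.png

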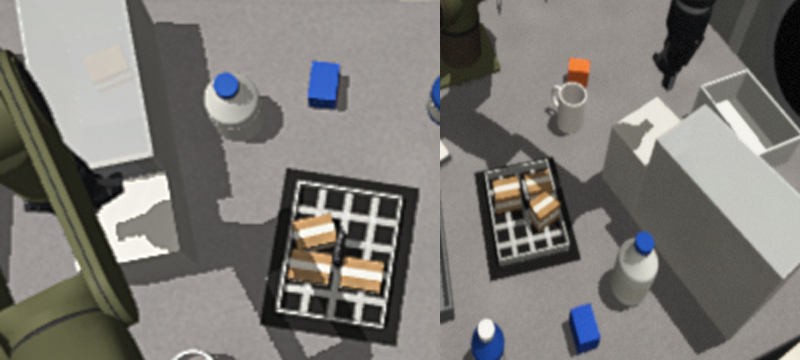

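TR is in the bin, visible through the cover at (105,65), and the other three haven't moved. TL is next.

```bash
python3 - <<'E'
from h import *
f=pickle.load(open('t6_top.pkl','rb'))
c,_,y=cpose(f,(200,130),5.4,(146,260),(256,233));print(c,y)
post(c,.255,'y',offx=.008,yoff=-.008)
r.reach([.5,.28,.32],down(.2))
shot('t8',("top",))
f=pickle.load(open('t8_top.pkl','rb'))
a=f['img'][130:240,200:300,::-1];b=f['img'][30:210,80:210,::-1]
cv2.imwrite('pics/t8.png',np.hstack([cv2.resize(a,(500,550),interpolation=2),cv2.resize(b,(300,550),interpolation=2)]))
E
```

```text
[0.56277634 0.05938197] 0.2555903479137742
width 0.0614 F 44.11240875720978
Fz -0.5484497872172047
push F [ 0.2 -0.3  0.7]
t 76.625
```

View pics/t8.png

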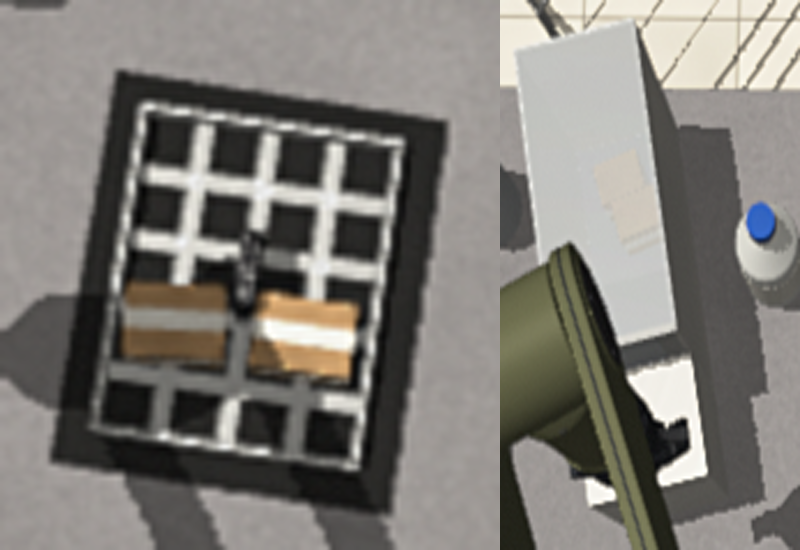

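Two cartons are in the bin. BL's tape runs (123,315) to (228,321) and BR's (253,327) to (357,339). The inner side is now free, so I'll pinch both across x.

```bash
python3 - <<'E'
from h import *
f=pickle.load(open('t8_top.pkl','rb'))
for l,q,yo in[((253,327),(357,339),.01),((123,315),(228,321),-.01)]:
    c,n,y=cpose(f,(200,130),5,l,q);print(c,n,y)
    if not post(c,y,'x',W=.064,yoff=yo): break
    r.reach([.5,.15,.34],down(.2))
    shot('t9',("top",))
    g=pickle.load(open('t9_top.pkl','rb'))['img'][190:205,222:247].astype(int)
    o=f['img'][190:205,222:247].astype(int);print('BL change',abs(g-o).mean())
    if abs(g-o).mean()>25: break
r.reach([.35,-.45,.35],down(-.9))
shot('t10')
f=pickle.load(open('t10_top.pkl','rb'));s=pickle.load(open('t10_scene.pkl','rb'))
cv2.imwrite('pics/t10.png',np.hstack([cv2.resize(f['img'][30:250,70:410,::-1],(500,324),interpolation=2),cv2.resize(s['img'][80:320,200:420,::-1],(297,324),interpolation=2)]))
print(r.current_time_s())
E
```

```text
[ 0.49818603 -0.01474031] 0.0642883615230467 -0.10468916189194188
width 0.0447 F 40.90357303619385
Fz 0.07168723656404097
push F [-0.3  0.   0.2]
t 88.6333
BL change 24.168
[0.50659719 0.0649761 ] 0.06473134570727683 -0.04641780830497555
width 0.0445 F 41.228907108306885
Fz -1.0513968457716303
push F [-0.2  0.2  0.2]
t 100.6667
BL change 52.25866666666667
103.8167
```

View pics/t10.png

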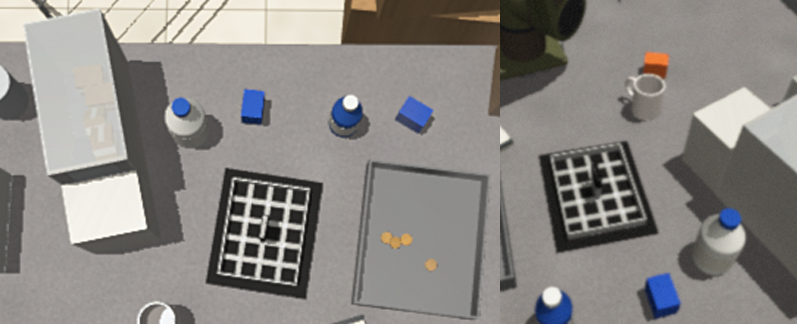

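```bash
python3 - <<'E'
from h import *
a=pickle.load(open('top0.pkl','rb'))['img'].astype(int);b=pickle.load(open('t10_top.pkl','rb'))['img'].astype(int)
d=abs(a-b).mean(2);print('strip',d[140:156,105:162].mean(1).round(1),d[140:156,105:162].max(), 'sill',d[160:185,115:165].mean())
print(r.job_done())
E
```

```text
strip [2.5 2.2 2.  2.2 1.9 1.7 1.7 1.7 1.5 1.5 1.8 1.4 1.8 1.6 1.9 2. ] 4.666666666666667 sill 1.7728
the job is handed in; nothing more can be done
None
```

The job is handed in at about 104 s: all four tokens I found are in the tray, the sieve is back on its mat, and all four cartons are in the bin. I judged the flap shut by comparing camera images before and after; the bottles and mug look undisturbed in the last picture, and the hand-in returned no verdict.

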